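# Press a bearing home on the arbor press and keep it under load

## Robot

A 7-joint arm with a two-finger parallel gripper is mounted at the origin on a cart in front of the work surface, level with it; the furniture and walls round the work are solid. World frame = base frame: x ahead of the robot, y to its left, z up, the work surface at z = 0. Lengths are in m, angles in rad, forces in N, time in s.
With the tool pointing down it reaches from about 0.425 to 0.875 m from the base axis. Payload 4.7 kg.
Tool frame: the origin (TCP) lies at the very end of the fingers, on their centre line; the grasp point (between the pads) lies 19 mm behind it; z points along the fingers, y is the line along which they close (so a half turn about z gives the same grasp; the last joint's range is limited). The gripper opens to 87 mm and grips with 3 to 60 N. Pads are 19 mm wide; open, the fingers measure 117 mm over their backs; the gripper's body (75 mm by 190 mm) begins 51 mm behind the grasp point.
Start: joints at [-1.218, 0.321, -0.07, 1.45, 0.023, 1.371, -0.057], TCP at [0.216, 0.613, 0.194] pointing down, gripper open.
Joint ranges: [-2.86, 2.86], [-0.3, 2.09], [-1.38, 1.24], [0.06, 2.45], [-1.56, 4.7], [0.09, 2.05], [-2.69, 2.69]. Speed limits (rad/s): [2.57, 2.57, 3.14, 3.14, 3.14, 3.14, 3.14].

## Interface

Orientations are given as a rotation vector (axis times angle).
In Python, from bench import get_state, get_image, get_calibration, close_job gives the robot as it stands.
- The arm moves only by the shell command python3 -m crank 'ROWS' [FORCE]. ROWS is JSON, a list of rows, each a list of 5 numbers: the opening, from 0 (shut) to 1 (fully open), then the shift along the world's x, y, z in units of 0.2 m (1.0 is 0.2 m), then the turn about the world's z in units of 2 pi rad (1.0 is 2 pi rad). A call has 1 to 5 rows; each row is the pose to reach, as a shift and turn from the pose commanded when the call began, turning the shorter way round; what a row does not reach only later rows make up. A row lasts 1/8 s, in which the tool goes at most 62.5 mm and 10.7 degrees, less where a joint would pass 70% of its speed; a pose out of reach is approached as far as the arm can. A call with a number of a shift or a turn outside -1 to 1 is refused whole. A call with a gripper value outside its range is refused whole. The fingers move at their own pace and stop on an object; FORCE is the grip in N (left out, the last holds). Time passes only in rows, so rows that repeat a pose let the fingers close. It gives the time, the measured TCP pose, the force, the opening and the grip force at its end, in the units of the state.
- get_state(): the state, without advancing time (a new reading comes with each control period).
- get_image(name): name is "scene" or "top" or "wrist"; returns the picture (480x640x3 uint8, red, green, blue); there is no depth.
- get_calibration(name): a dict with "fovy" (degrees; the focal length in pixels is half the picture's height over the tangent of half this angle, whatever the lens; pixels are square), "cx", "cy" (the principal point, pixels), "R" (3x3) and "t" (3): a world point X has camera coordinates R X + t. Camera axes: x right, y down, z forward; pixel columns grow to the right and rows downward; lengths in m; the calibration is good to about 2 mm. The wrist camera is an equidistant fisheye: a pixel r from the principal point sees the ray r / f radians off the axis. A picture is of the moment at which its call begins: read the wrist's pose just before it. get_calibration takes no time and is no camera call; for the wrist camera it gives the pose at the moment of the call.
- close_job(): hands the job in; it is judged then, once.
The state is a dict: "time": time; "joint_positions": joint angles; "qd": joint speeds; "joint_torque": joint torques, N m; "position": TCP position; "tool_rot": TCP orientation; "ft_force": force on the tool from outside, world axes, zero at the start; "torque": the same for the moment, N m; "grip_width": opening from 0.0 (shut) to 1.0 (fully open); "grip_force": force on a finger pad.
Only numpy, scipy, OpenCV 4.12 (cv2) and the standard library are available. Lean on these libraries where they do the work, as an engineer would, in place of code of your own. Each camera call takes 0.05 s, during which the arm holds its last target. There are 200 camera calls.

## Task

A ball bearing wetted with retaining compound stands proud in its housing on the small arbor press: swing the ram lock (the upright catch with the red ball) right over to the outside, then push the black ball of the hand lever down until the bearing is fully home. Keep the bearing loaded with a steady push of about 15 N on that ball while the compound grips, and finish while still holding it: let go, and the spring would lift the ram. Leave the things standing round the press undisturbed.

Things in the scene. Friction and masses are not known exactly. Their poses are not given: they have to be found in the camera images.
- arbor_press: dark green cast arbor press, fixed on the bench; base 230 x 120 mm; origin at the middle of the base's underside, on the bench; x runs from its open front (robot side) to the rear column, y to its left, z up. Ram axis at x = -45 mm, y = 0; head y -30 to 30 mm, z 118 to 185 mm; ram collar (64 mm across) z 211 to 225 mm, ram's top end z = 234 mm (both sink with the ram)
- lever_ball: black ball, 30 mm diameter, on the end of the 12 mm hand lever on the right side of the press; origin at the ball's centre. Push on it from above; it travels down on an arc of 170 mm radius about lever_pivot in the upright x-z plane of the press
- lever_pivot (a point): axis of the hand lever (parallel to the press's y), in the middle of the lever's bar; the ball starts 30 degrees above the level of this point, on the front side
- press_lever (a joint): angle of the hand lever: 0 = raised (it springs back there), grows as the ball goes down, at most 1.2; 1 rad lowers the ram 18 mm. Stopped at about 0.15 by the ram lock. The pad meets the bearing at 0.28 to 0.45, the bearing is home at about 0.78. Push on the ball: 2 to 5 N in free travel, 7 N while the bearing slides, then rising by some 2 N per mm; 15 N puts about 100 N on the bearing
- bearing_fit (a joint): how far the bearing has gone into the bore, 0 to 3 mm at the start, 9 mm (0.009) = fully home, its top flush with the housing's face; it slides at about 35 N and stays where it is pressed
- bearing: steel ball bearing, 42 mm diameter, 12 mm thick, upright in the bore of the round aluminium housing under the ram; origin at its underside's centre
- press_pad: round dark steel pad, 38 mm diameter, on the foot of the ram, which bears on the bearing; origin at its underside's centre
- lock_ball: red ball, 26 mm diameter, on the top of the ram lock; origin at its centre. At the start it stands above the ram's top end, 268 mm over the bench; pushed to the press's left (+y) it swings on an arc of 96 mm radius about lock_pivot, tips past its highest point and falls outward by itself
- lock_pivot (a point): hinge axis of the ram lock (parallel to the press's x), on the left side of the head, 178 mm over the bench
- ram_lock (a joint): angle of the ram lock: 0 = locked (its tooth stands under the ram's collar), tips over at about 0.3 rad, 1.1 rad = free, fallen over to the outside; gravity keeps it at either end
- compound_bottle: small red bottle with a black cap, 32 mm diameter, 100 mm tall, standing left of the press; origin at its underside's centre
- shaft: turned steel shaft, 25 mm thick, 100 mm long, lying left of the press; origin at its underside's centre
- spare_bearing: spare ball bearing, 42 mm diameter, 12 mm thick, lying right of the press; origin at its underside's centre

How it is judged:
By the outcome, as a careful person would: the job done as asked, in the order asked, and still so for the second after the job is handed in, while the arm keeps its last pose, push and grip.
It also fails if it takes over 51 s, if anything falls off the work surface, if the arm or the gripper's body presses on something with over 40 N, if the wrist force passes 120 N, or if a joint passes its speed limit or range.

## Working session

There is one attempt and no reset: what is moved stays moved. The work goes in short steps, Python scripts to look and compute and a shell command to move; the robot and the scene stay as the last step left them, time stands still between calls to the robot, and variables do not carry over. Pictures are saved under pics/ and viewed, at most 10 in all, crops included, and the job is handed in when it is done.

```bash
mkdir -p pics
cat > h.py <<'E'
import numpy as np, cv2
from bench import *
def ray(c,u,v):
    f=240/np.tan(np.radians(c["fovy"])/2); R=np.array(c["R"]);t=np.array(c["t"])
    d=R.T@np.array([(u-c["cx"])/f,(v-c["cy"])/f,1]); return -R.T@t,d/np.linalg.norm(d)
def plane(c,u,v,z):
    o,d=ray(c,u,v); return o+d*(z-o[2])/d[2]
def two(a,b):
    (o,d),(p,e)=a,b; s=np.linalg.lstsq(np.c_[d,-e],p-o,rcond=None)[0]
    A=o+d*s[0];B=p+e*s[1]; return (A+B)/2,np.linalg.norm(A-B)
def proj(c,X):
    f=240/np.tan(np.radians(c["fovy"])/2); q=np.array(c["R"])@X+np.array(c["t"]); return f*q[0]/q[2]+c["cx"],f*q[1]/q[2]+c["cy"]
E
python3 - <<'E'
from h import *
for n in("scene","top"):
    cv2.imwrite(f"pics/{n}0.png",get_image(n)[...,::-1]); c=get_calibration(n); print(n,c["fovy"],-np.array(c["R"]).T@c["t"])
print(get_state())
E
```

```text
scene 48.80732994281024 [-0.01850086 -0.37051363  0.52764964]
top 49.16495261041424 [0.51519185 0.07128092 1.02832946]
{'time': 0.1, 'joint_positions': array([-1.21789801,  0.32173011, -0.07011771,  1.45157995,  0.02259995,
        1.37078656, -0.05692157]), 'qd': array([-2.19295715e-03, -1.82986155e-03,  4.20523334e-04, -1.32372664e-03,
        7.28344782e-04,  1.19375867e-03, -3.21881762e-05]), 'joint_torque': array([-3.25532737e-04, -4.92572629e+01, -4.05874969e-01, -3.13399065e+01,
       -6.40894426e-02,  3.94055096e-02,  5.61755553e-05]), 'position': array([0.21587509, 0.61251926, 0.19326983]), 'tool_rot': array([-5.29547436e-01, -3.09643020e+00,  2.67655027e-03]), 'ft_force': array([-0.04364074,  0.06718834,  0.3138025 ]), 'torque': array([-0.00590139, -0.02100155,  0.00776701]), 'grip_force': 0.0, 'grip_width': 1.0033806128000762}
```

View pics/scene0.png

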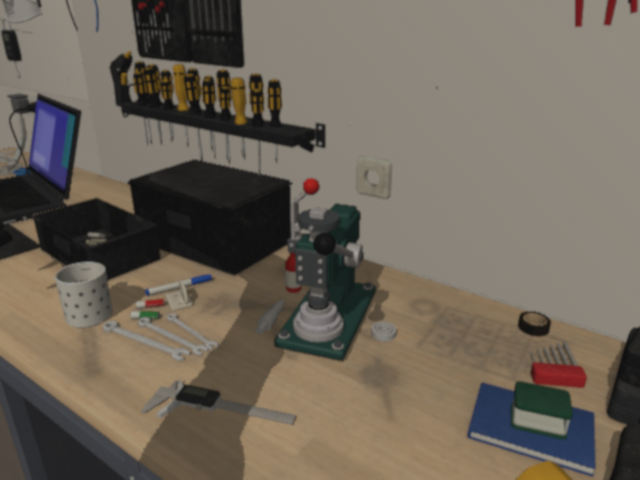

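View pics/top0.png

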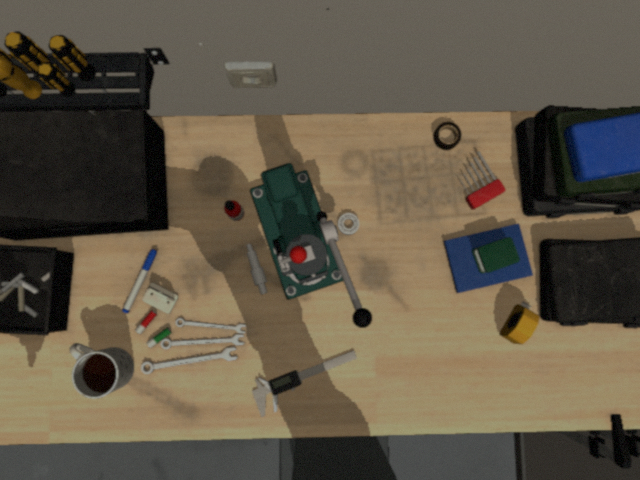

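The scene view shows the red ball at about (311,186) and the black ball at (325,243). In the top view the red ball is at (298,255), the black ball at (362,317), and the base's long sides lean about 15°.

Run:
```python
from h import *
I={n:cv2.imread(f"pics/{n}0.png") for n in("scene","top")}; C={n:get_calibration(n) for n in I}
def blob(n,u,v,kind,r=16):
    im=I[n].astype(int); b,g,rr=im[...,0],im[...,1],im[...,2]
    m=((rr>110)&(g<70)&(b<70)) if kind=="red" else (im.max(2)<45)
    w=np.zeros(m.shape,np.uint8); w[v-r:v+r,u-r:u+r]=m[v-r:v+r,u-r:u+r]
    w=cv2.morphologyEx(w,cv2.MORPH_OPEN,np.ones((5,5)))
    k,l,s,c=cv2.connectedComponentsWithStats(w); i=1+s[1:,4].argmax()
    cn=cv2.findContours((l==i).astype(np.uint8),0,1)[0][0]
    print(n,kind,s[i],c[i],cv2.minEnclosingCircle(cn)); return cv2.minEnclosingCircle(cn)[0]
for kind,ps,pt in(("red",(311,186),(298,255)),("black",(325,243),(362,317))):
    a=blob("scene",*ps,kind);b=blob("top",*pt,kind)
    print(kind,two(ray(C["scene"],*a),ray(C["top"],*b)))
hsv=cv2.cvtColor(I["top"],cv2.COLOR_BGR2HSV)
m=cv2.inRange(hsv,(65,60,15),(100,255,140)); m[:,:230]=0;m[:,360:]=0;m[:150]=0;m[310:]=0
ys,xs=np.nonzero(m); print(cv2.minAreaRect(np.c_[xs,ys].astype(np.float32)))
v=I["top"][150:330,220:400]; cv2.imwrite("pics/t_crop.png",cv2.resize(v,None,fx=3.3,fy=3.3,interpolation=2))
# base edges/bolts on z=0.02
```

```text
scene red [304 179  13  12 135] [309.97037037 184.54074074] ((310.0, 184.5), 6.946321964263916)
top red [292 250  14  13 155] [298.38709677 255.84516129] ((298.3775634765625, 255.7346954345703), 7.1649603843688965)
red (array([0.57551609, 0.08687431, 0.27393102]), np.float64(0.0003284250013201396))
scene black [313 227  28  32 635] [327.80314961 242.56692913] ((330.15118408203125, 241.92910766601562), 17.885217666625977)
top black [354 309  17  18 250] [361.82  317.272] ((361.32257080078125, 317.1612854003906), 9.235440254211426)
black (array([ 0.48705861, -0.00828886,  0.23890932]), np.float64(0.008862155204685893))
((283.84307861328125, 232.55538940429688), (127.30368041992188, 82.65032958984375), 70.55996704101562)
```

View pics/t_crop.png

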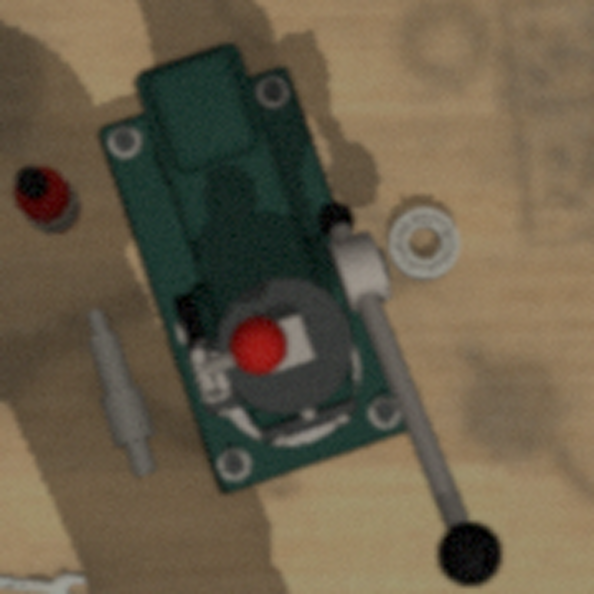

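The crop shows the base corners at about (222,492), (410,430), (285,68) and (100,130). The black ball is at (469,553), the lever runs parallel to the base's long side, and the lock hinge is on the press's left.

Run:
```python
from h import *
C={n:get_calibration(n) for n in("scene","top")}
P=[plane(C["top"],220+u/3.3,150+v/3.3,0.015)[:2] for u,v in((222,492),(410,430),(285,68),(100,130))]
fl,fr,rr,rl=P; print(np.round(P,4), [np.linalg.norm(a-b) for a,b in((fl,fr),(fr,rr),(rr,rl),(rl,fl))])
c=np.mean(P,0); d=(rr+rl-fl-fr); a=np.arctan2(d[1],d[0]); print("origin",c,"yaw deg",np.degrees(a))
X=np.array([np.cos(a),np.sin(a)]);Y=np.array([-X[1],X[0]])
b,e=two(ray(C["scene"],325,243),ray(C["top"],362,317.3)); print("black",b,e)
red=plane(C["top"],298.4,255.8,.268)
bot=plane(C["top"],220+42/3.3,150+193/3.3,.09)
for n,p in(("black",b),("red",red),("bottle",bot)): print(n,p,"press",(p[:2]-c)@X,(p[:2]-c)@Y)
for n in("scene",): print(proj(C[n],np.r_[red[:2],.268]),proj(C[n],b))
print("pivot est", b-np.r_[-.147*X,.085])
```

```text
[[0.513  0.1151]
 [0.5469 0.0047]
 [0.7638 0.0739]
 [0.7282 0.1844]] [np.float64(0.1154429569487462), np.float64(0.22773732236172514), np.float64(0.11606098822159967), np.float64(0.22605486985702533)]
origin [0.63796844 0.09452461] yaw deg 17.76775964765923
black [ 0.48460291 -0.00639955  0.23795436] 0.0014589884041259493
black [ 0.48460291 -0.00639955  0.23795436] press -0.17684815406936688 -0.04930925579861216
red [0.5757918  0.08709572 0.268     ] press -0.06147789655092673 0.0118992511961384
bottle [0.67793013 0.20795118 0.09      ] press 0.07266875640437415 0.09582158116817852
(np.float64(309.9044672170058), np.float64(188.21563674920262)) (np.float64(324.43762657894723), np.float64(243.02906752358905))
pivot est [0.6245912  0.0384589  0.15295436]
```

```bash
python3 -m crank '[[0,0,0,0.3,0.03],[0,0,0,0.6,0.06],[0,0.1,-0.2,0.7,0.09],[0,0.25,-0.4,0.7,0.103],[0,0.4,-0.6,0.7,0.103]]' 20; python3 -m crank '[[0,0.15,-0.25,0,0],[0,0.3,-0.5,0,0],[0,0.45,-0.75,0,0],[0,0.6,-0.95,0,0],[0,0.6,-0.95,0,0]]'
```

```text
time: 0.72
position: [0.2968, 0.4918, 0.3342]
tool_rot: [-0.484, 3.104, 0.0]
ft_force: [0.4, 0.1, 0.5]
grip_width: 0.513
grip_force: 0.0
time: 1.35
position: [0.419, 0.2984, 0.3342]
tool_rot: [-0.468, 3.106, -0.002]
ft_force: [-0.3, 0.1, -1.1]
grip_width: 0.019
grip_force: 0.0
```

```bash
python3 -m crank '[[0,0.2,-0.25,0,0],[0,0.4,-0.5,0,0],[0,0.6,-0.75,0,0],[0,0.75,-0.95,0,0],[0,0.86,-1,0,0]]'; python3 -m crank '[[0,0,-0.2,0,0],[0,0,-0.295,0,0],[0,0,-0.295,0,0],[0,0,-0.295,0,0]]'
```

```text
time: 1.98
position: [0.5892, 0.0997, 0.334]
tool_rot: [0.475, -3.105, 0.002]
ft_force: [0.3, 0.6, -0.1]
grip_width: 0.008
grip_force: 0.0
time: 2.48
position: [0.5878, 0.0465, 0.3343]
tool_rot: [-0.487, 3.103, 0.003]
ft_force: [-0.1, 0.6, -0.3]
grip_width: 0.01
grip_force: 0.0
```

```bash
python3 -m crank '[[0,0,0,-0.2,0],[0,0,0,-0.41,0],[0,0,0,-0.41,0]]'; python3 -m crank '[[0,-0.015,0.05,0,0],[0,-0.03,0.1,0,0],[0,-0.045,0.14,0,0],[0,-0.06,0.18,0,0],[0,-0.07,0.22,0,0]]'
python3 - <<'E'
from h import *
cv2.imwrite("pics/s1.png",get_image("scene")[120:300,220:420,::-1].repeat(3,0).repeat(3,1))
E
```

```text
time: 2.85
position: [0.5856, 0.0462, 0.249]
tool_rot: [0.486, -3.097, -0.001]
ft_force: [0.0, 0.6, 0.7]
grip_width: 0.006
grip_force: 0.0
time: 3.48
position: [0.5754, 0.0873, 0.2559]
tool_rot: [-0.48, 3.099, -0.002]
ft_force: [-1.7, -3.1, 14.3]
grip_width: 0.005
grip_force: 6.9
```

View pics/s1.png

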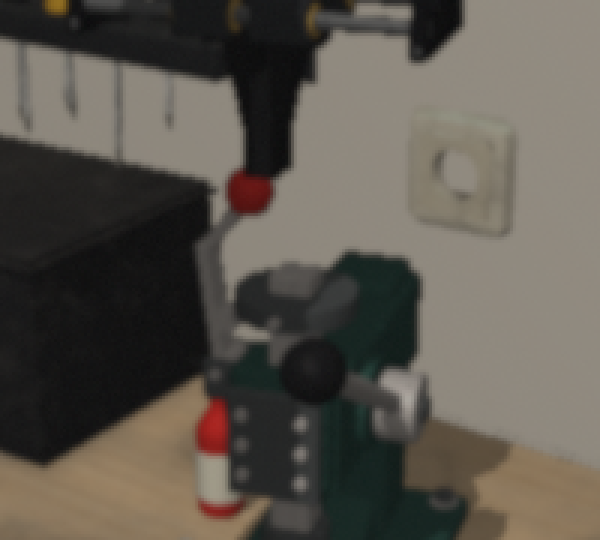

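The lock has swung part of the way. The red ball is at crop (250,190), and the fingertip is riding on its upper right rather than beside it.

Run:
```python
from h import *
C=get_calibration("scene"); a=np.radians(17.77);X=np.array([np.cos(a),np.sin(a),0]);Y=np.array([-X[1],X[0],0]);c=np.array([.63797,.09452,0])
def hit(u,v):
    o,d=ray(C,u,v); s=(-.0615-(o-c)@X)/(d@X); p=o+s*d; return (p-c)@Y,p[2]
print("start",hit(310,186)); print("now",hit(220+250/3,120+190/3))
print("tip corners",hit(220+245/3,120+172/3),hit(220+292/3,120+170/3))
p=np.array(get_state()["position"]); print(p,(p-c)@X,(p-c)@Y, proj(C,p), get_state()["ft_force"])
```

```text
start (np.float64(0.011728594576572698), np.float64(0.2715009458712676))
now (np.float64(0.02227988842064186), np.float64(0.27449001083866575))
tip corners (np.float64(0.02482186350722582), np.float64(0.28355820609721977)) (np.float64(0.00019390138076836802), np.float64(0.28722430994778614))
[0.57498934 0.08889723 0.2562213 ] -0.061691860382961504 0.013866991176717008 (np.float64(308.6670949830762), np.float64(195.56658298400234)) [-2.96818933 -1.68395966 12.37548022]
```

```bash
python3 -m crank '[[0,0,0,0.2,0],[0,0.08,-0.25,0.2,0],[0,0.08,-0.25,0.2,0],[0,0.08,-0.25,0.2,0]]'
python3 - <<'E'
from h import *
cv2.imwrite("pics/s2.png",cv2.resize(get_image("scene")[90:270,250:400,::-1],None,fx=3.3,fy=3.3))
p=np.array(get_state()["position"]); u,v=proj(get_calibration("scene"),p); print(p,u,v,(u-250)*3.3,(v-90)*3.3)
E
```

```text
time: 4.03
position: [0.5899, 0.0385, 0.2923]
tool_rot: [0.482, -3.104, -0.001]
ft_force: [-0.1, 0.2, -0.6]
grip_width: 0.0
grip_force: 0.0
[0.58975311 0.03924976 0.29214028] 342.00625788518045 176.36696673720306 303.62065102109545 285.0109902327701
```

View pics/s2.png

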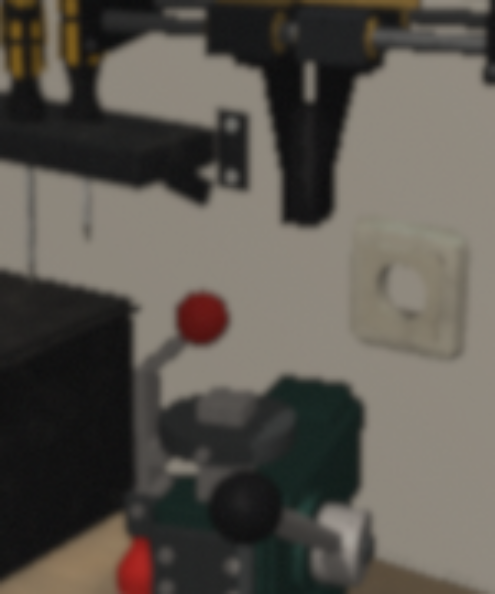

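The tip shows at crop (306,222), but the reported TCP projects to (304,285), so the tip looks about 30 mm higher than reported. The lock is back at its start. I'll check the sideways bias with the wrist camera.

Run:
```python
from h import *
c=get_calibration("wrist"); im=get_image("wrist"); cv2.imwrite("pics/w1.png",im[...,::-1])
f=240/np.tan(np.radians(c["fovy"])/2); R=np.array(c["R"]);t=np.array(c["t"])
print("cam",-R.T@t,"axis",R[2],f,c["cx"],c["cy"])
def fe(X):
    q=R@np.array(X)+t; th=np.arctan2(np.hypot(q[0],q[1]),q[2]); k=f*th/np.hypot(q[0],q[1]); return q[0]*k+c["cx"],q[1]*k+c["cy"]
print("red exp",fe([.5758,.0871,.268]),"black exp",fe([.4846,-.0064,.238]),"tcp exp",fe(get_state()["position"]))
p=np.array(get_state()["position"]); print("tcp+30mm",fe(p+[0,0,.03]))
i=im.astype(int); m=((i[...,0]>110)&(i[...,1]<70)&(i[...,2]<70)).astype(np.uint8)
k,l,s,cc=cv2.connectedComponentsWithStats(m); print([(a[4],b.round(1)) for a,b in zip(s[1:],cc[1:]) if a[4]>40])
```

```text
cam [0.50940747 0.012741   0.48318474] axis [ 0.28893418  0.0945506  -0.95266847] 371.64829954431775 325.1091329706445 243.0639984423281
red exp (np.float64(404.318588585767), np.float64(269.0234964439063)) black exp (np.float64(307.9057092230266), np.float64(83.91281323801383)) tcp exp (np.float64(326.2180441119324), np.float64(283.2733564479382))
tcp+30mm (np.float64(326.4988377670648), np.float64(308.106307916409))
[(np.int32(103), array([563.6, 200.1])), (np.int32(698), array([ 95.3, 212.8])), (np.int32(925), array([403.8, 274.3])), (np.int32(222), array([427.3, 302.7]))]
```

View pics/w1.png

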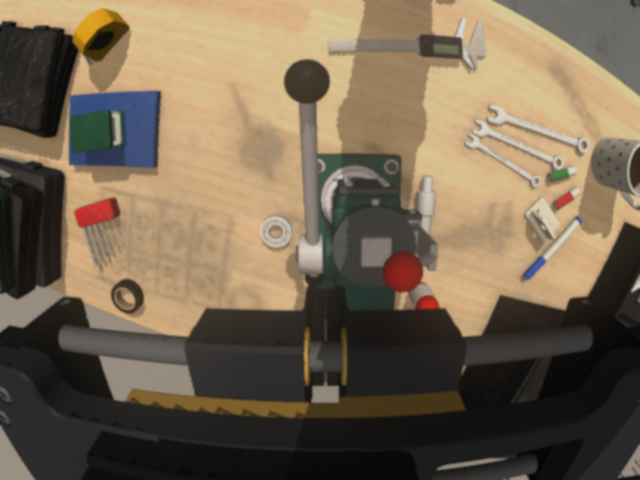

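The wrist view agrees with the calibration: the red ball is at (404,274) and the black ball at (307,82). The fingertip's near edge is at about (326,289). I'll triangulate the tip from the two views.

Run:
```python
from h import *
c=get_calibration("wrist");S=get_calibration("scene")
f=240/np.tan(np.radians(c["fovy"])/2); R=np.array(c["R"]);t=np.array(c["t"])
def wr(u,v):
    x,y=u-c["cx"],v-c["cy"];r=np.hypot(x,y);th=r/f
    return -R.T@t,R.T@np.array([x/r*np.sin(th),y/r*np.sin(th),np.cos(th)])
for v in(284,290,300): print("tip",v,two(ray(S,342.7,157.3),wr(326,v)))
print("red",two(ray(S,310.5,186.2),wr(403.8,272)),"black wrist/scene",two(ray(S,325,243),wr(307,82)))
T=get_calibration("top"); print("red wrist/top",two(wr(403.8,272),ray(T,298.4,255.8)))
print(get_state()["position"])
```

```text
tip 284 (array([0.57822122, 0.03366651, 0.32365222]), np.float64(0.004463295020177723))
tip 290 (array([0.58127119, 0.03513719, 0.32276279]), np.float64(0.0034923470085821374))
tip 300 (array([0.58651187, 0.03766354, 0.32125166]), np.float64(0.0018183910844979325))
red (array([0.57676609, 0.08674466, 0.27097052]), np.float64(6.221212273644603e-05)) black wrist/scene (array([ 0.48382748, -0.00739253,  0.23856434]), np.float64(0.0007540316393165079))
red wrist/top (array([0.57591574, 0.08668159, 0.27214301]), np.float64(0.0011188435365800786))
[0.58974076 0.03954189 0.29206994]
```

The closed tip really is about 30 mm above the reported TCP, which agrees with the contact I felt. I'll go lower and push again.

```bash
python3 -m crank '[[0,0,0,-0.2,0],[0,0,0,-0.36,0],[0,0,0,-0.36,0]]'; python3 -m crank '[[0,-0.016,0.05,0,0],[0,-0.03,0.1,0,0],[0,-0.045,0.14,0,0],[0,-0.055,0.17,0,0],[0,-0.064,0.2,0,0]]';python3 -m crank '[[0,-0.01,0.03,0,0],[0,-0.02,0.06,0,0],[0,-0.03,0.09,0,0],[0,-0.04,0.12,0,0],[0,-0.05,0.15,0,0]]'
```

```text
time: 4.5
position: [0.5879, 0.0394, 0.2176]
tool_rot: [0.485, -3.098, -0.001]
ft_force: [-0.8, -0.4, 0.2]
grip_width: 0.001
grip_force: 0.0
time: 5.12
position: [0.5772, 0.0785, 0.2205]
tool_rot: [-0.483, 3.104, 0.0]
ft_force: [0.9, -0.2, -0.2]
grip_width: 0.001
grip_force: 0.0
time: 5.75
position: [0.5671, 0.1085, 0.2203]
tool_rot: [-0.483, 3.104, 0.0]
ft_force: [0.3, 0.4, -1.2]
grip_width: 0.004
grip_force: 0.0
```

```bash
python3 -m crank '[[0,0,0,0.2,0],[0,0,0,0.4,0],[0,0,0,0.4,0]]'
python3 - <<'E'
from h import *
im=get_image("scene");cv2.imwrite("pics/s3.png",im[...,::-1]); i=im.astype(int)
m=((i[...,0]>100)&(i[...,1]<60)&(i[...,2]<60)).astype(np.uint8);m[:,:230]=0;m[:,450:]=0
k,l,s,cc=cv2.connectedComponentsWithStats(m); print([(a[4],b.round(1)) for a,b in zip(s[1:],cc[1:]) if a[4]>30])
a=np.radians(17.77);X=np.array([np.cos(a),np.sin(a),0]);Y=np.array([-X[1],X[0],0]);c=np.array([.63797,.09452,0]);C=get_calibration("scene")
for b in cc[1:][s[1:,4]>30]:
    o,d=ray(C,*b); q=o+d*(-.0615-(o-c)@X)/(d@X); print((q-c)@Y,q[2])
E
```

```text
time: 6.12
position: [0.569, 0.1085, 0.3041]
tool_rot: [-0.481, 3.098, 0.001]
ft_force: [0.4, -0.2, 1.4]
grip_width: 0.002
grip_force: 0.0
[(np.int32(161), array([251.7, 194.5])), (np.int32(139), array([290.7, 262.6])), (np.int32(32), array([292.4, 289.7]))]
0.10849396140851952 0.24664452591104008
0.045437578695513826 0.13775678659572105
0.0435865164352995 0.08774966298466025
```

The lock is fully over: the ball is at press y 108 mm, z 247 mm, which is about 1.1 rad. Next is the lever ball.

```bash
python3 -m crank '[[0,-0.12,-0.16,0,0],[0,-0.27,-0.38,0,0],[0,-0.42,-0.58,0,0],[0,-0.42,-0.58,0,0],[0,-0.42,-0.58,0,0]]'; python3 -m crank '[[0,0,0,-0.2,0],[0,0,0,-0.3,0],[0,0,0,-0.3,0]]'
```

```text
time: 6.8
position: [0.483, -0.0071, 0.2995]
tool_rot: [0.483, -3.103, -0.001]
ft_force: [0.1, 1.2, 0.6]
grip_width: 0.002
grip_force: 0.0
time: 7.18
position: [0.4823, -0.0066, 0.238]
tool_rot: [0.485, -3.099, 0.0]
ft_force: [1.0, -0.6, 0.6]
grip_width: 0.002
grip_force: 0.0
```

```bash
python3 -m crank '[[0,0,0,-0.07,0],[0,-0.03,-0.01,-0.13,0],[0,-0.052,-0.017,-0.19,0],[0,-0.07,-0.023,-0.25,0],[0,-0.088,-0.028,-0.31,0]]'
```

```text
time: 7.8
position: [0.4651, -0.0141, 0.1776]
tool_rot: [0.482, -3.104, 0.0]
ft_force: [-2.5, -0.9, 4.4]
grip_width: 0.004
grip_force: 2.2
```

```bash
python3 -m crank '[[0,-0.01,-0.003,-0.04,0],[0,-0.015,-0.005,-0.08,0],[0,-0.018,-0.006,-0.12,0],[0,-0.018,-0.006,-0.16,0],[0,-0.018,-0.006,-0.2,0]]';python3 - <<'E'
from h import *
for _ in range(3):
    get_image("top"); print(get_state()["ft_force"],get_state()["position"])
E
```

```text
time: 8.43
position: [0.4616, -0.0153, 0.1382]
tool_rot: [0.482, -3.103, 0.0]
ft_force: [-4.9, -2.5, 6.5]
grip_width: 0.009
grip_force: 3.9
[-3.64783799 -1.88811478  7.44261783] [ 0.46150017 -0.01525444  0.1372611 ]
[-4.35106155 -1.60099113  6.33947463] [ 0.4615638  -0.01527252  0.13765385]
[-3.95440807 -1.77465145  4.19644245] [ 0.46173396 -0.01518828  0.13789518]
```

```bash
python3 -m crank '[[0,0,0,-0.03,0],[0,0,0,-0.06,0],[0,0,0,-0.09,0],[0,0.003,0.001,-0.12,0],[0,0.005,0.002,-0.15,0]]'; python3 -m crank '[[0,0,0,0,0],[0,0,0,0,0]]'
```

```text
time: 9.2
position: [0.4626, -0.0149, 0.1081]
tool_rot: [0.482, -3.103, 0.001]
ft_force: [-4.5, -1.8, 7.5]
grip_width: 0.002
grip_force: 3.7
time: 9.45
position: [0.4629, -0.0148, 0.1081]
tool_rot: [0.482, -3.104, 0.001]
ft_force: [-3.3, -2.0, 5.6]
grip_width: 0.007
grip_force: 2.6
```

```bash
python3 -m crank '[[0,0.005,0.002,-0.015,0],[0,0.01,0.003,-0.03,0],[0,0.015,0.005,-0.045,0],[0,0.015,0.005,-0.045,0]]'; python3 -m crank '[[0,0,0,0,0],[0,0,0,0,0]]'
python3 - <<'E'
from h import *
cv2.imwrite("pics/s4.png",cv2.resize(get_image("scene")[140:380,230:430,::-1],None,fx=2.5,fy=2.5))
E
```

```text
time: 9.95
position: [0.4656, -0.0139, 0.099]
tool_rot: [0.482, -3.103, 0.001]
ft_force: [-4.7, -2.9, 7.5]
grip_width: 0.004
grip_force: 3.3
time: 10.2
position: [0.4656, -0.0139, 0.0991]
tool_rot: [0.482, -3.103, 0.001]
ft_force: [-4.6, -1.8, 6.5]
grip_width: 0.003
grip_force: 3.1
```

View pics/s4.png

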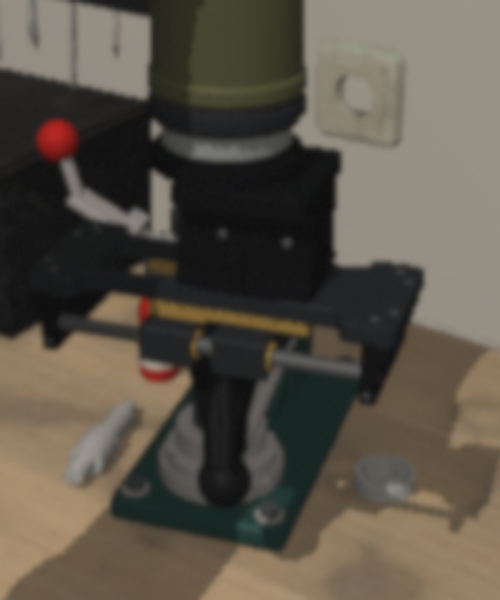

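The fingers are seated on the black ball (crop 225,485), the lock is still out on the left, and the shaft, bottle and spare bearing look unmoved. I'll carry on down in small steps.

```bash
for i in 1; do python3 -m crank '[[0,0.002,0,-0.01,0],[0,0.004,0,-0.02,0],[0,0.004,0,-0.02,0],[0,0.004,0,-0.02,0]]'; python3 -m crank '[[0,0.002,0,-0.01,0],[0,0.002,0,-0.01,0],[0,0.002,0,-0.01,0]]'; python3 -m crank '[[0,0.002,0,-0.01,0],[0,0.002,0,-0.01,0],[0,0.002,0,-0.01,0]]'; done | grep -v -e rot -e grip
```

```text
time: 10.75
position: [0.4664, -0.0136, 0.0952]
ft_force: [-5.1, -1.2, 7.4]
time: 11.12
position: [0.4667, -0.0136, 0.0938]
ft_force: [-7.1, -0.6, 12.0]
time: 11.5
position: [0.467, -0.0135, 0.0923]
ft_force: [-9.6, -2.1, 15.6]
```

```bash
cat > avg.py <<'E'
from h import *
F=[]
for _ in range(6): get_image("top"); F.append(get_state()["ft_force"])
print(np.mean(F,0).round(2),np.std(F,0).round(1),get_state()["position"].round(4),get_state()["time"])
E
python3 avg.py; python3 -m crank '[[0,-0.005,-0.002,0,0],[0,-0.005,-0.002,0,0]]' >/dev/null; python3 avg.py
```

```text
[-9.32 -1.33 16.06] [0.6 0.5 0.4] [ 0.467  -0.0135  0.0924] 11.8
[-7.16 -0.6  15.37] [0.3 0.4 0.6] [ 0.4669 -0.0135  0.0927] 12.35
```

```bash
python3 -m crank '[[0,-0.005,0.001,0,0],[0,-0.01,0.001,0,0],[0,-0.01,0.001,0,0]]' >/dev/null; python3 avg.py;  python3 -m crank '[[0,-0.005,0,0,0],[0,-0.005,0,0,0]]' >/dev/null; python3 avg.py
```

```text
[-3.83 -1.01 13.39] [0.4 0.4 0.5] [ 0.4668 -0.0135  0.0932] 13.025
[-1.87 -1.43 13.32] [0.6 0.3 0.5] [ 0.4668 -0.0135  0.0935] 13.575
```

```bash
python3 -m crank '[[0,-0.002,0,-0.005,0],[0,-0.002,0,-0.005,0]]' >/dev/null; python3 avg.py; for i in 1 2 3; do python3 -m crank '[[0,0,0,0,0],[0,0,0,0,0],[0,0,0,0,0],[0,0,0,0,0],[0,0,0,0,0]]' >/dev/null; python3 avg.py; done
```

```text
[-1.63 -1.44 15.09] [0.6 0.3 0.5] [ 0.4669 -0.0135  0.0929] 14.125
[-1.87 -1.03 15.15] [0.8 0.3 0.3] [ 0.4669 -0.0135  0.0929] 15.05
[-1.6  -1.24 14.72] [0.2 0.4 0.5] [ 0.4669 -0.0135  0.0929] 15.975
[-1.7  -1.18 14.94] [0.2 0.7 0.2] [ 0.4669 -0.0135  0.0929] 16.9
```

```bash
for i in 1 2 3 4 5 6 7 8 9 10 11 12; do python3 -m crank '[[0,0,0,0,0],[0,0,0,0,0],[0,0,0,0,0],[0,0,0,0,0],[0,0,0,0,0]]' >/dev/null; done; python3 avg.py
python3 - <<'E'
from h import *
cv2.imwrite("pics/s5.png",get_image("scene")[...,::-1]);
a=cv2.imread("pics/top0.png"); b=get_image("top")[...,::-1]; cv2.imwrite("pics/t5.png",b)
E
```

```text
[-1.72 -1.11 15.  ] [0.3 0.5 0.2] [ 0.4669 -0.0135  0.0929] 24.7
```

View pics/s5.png

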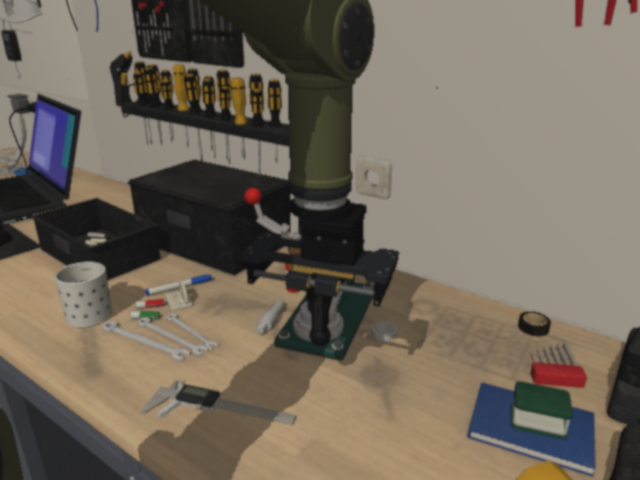

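The lock ball is out at (253,196). The tool is holding the black ball down at about (320,338). The shaft at (270,317), the spare bearing at (383,330) and the other items are where they were. The push is a steady 15.0 N, so I'm handing in.

```bash
python3 -c "from bench import *; print(close_job())"
```

```text
the job is handed in; nothing more can be done
None
```

I swung the ram lock fully over, pressed the lever until the push rose sharply at about 0.79 rad (bearing home, judged by force as the gripper hid it), and handed in at about 25 s, still holding a steady 15 N on the ball, with the things round the press looking undisturbed; my first push at the lock rode up on the red ball, so I backed off and repeated it lower.

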